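Log the sample jar, then present the tube block bore-up over the drip dish

ROBOT

A 7-joint arm with a two-finger parallel gripper is mounted at the origin on the work surface. World frame = base frame: x ahead of the robot, y to its left, z up, the work surface at z = 0. Lengths are in m, angles in rad, forces in N, time in s.
With the tool pointing down it reaches from about 0.425 to 0.95 m from the base axis. Payload 4.7 kg.
Tool frame: the origin (TCP) lies between the finger pads; the fingertips stand 11 mm ahead of it and the grasp point (between the pads) lies 8 mm behind it; x points along the fingers, y is the direction in which the jaws open and shut, and the axes are right-handed (so a half turn about x gives the same grasp; the last joint's range is limited). The gripper opens to 87 mm and grips with 3 to 60 N. Pads are 19 mm wide; open, the fingers measure 117 mm over their backs; the gripper's body (75 mm by 190 mm) begins 51 mm behind the grasp point.
Start: joints at [1.273, 0.469, -0.049, 1.532, 0.024, 1.141, -0.082], TCP at [0.179, -0.651, 0.213] pointing down, gripper open.
Joint ranges: [-2.59, 2.59], [-0.33, 1.99], [-1.39, 1.29], [0.1, 2.45], [-1.04, 4.18], [0.21, 1.99], [-2.66, 2.66]. Speed limits (rad/s): [2.57, 2.57, 3.14, 3.14, 3.14, 3.14, 3.14].

INTERFACE

Orientations are given as [roll, pitch, yaw] about the fixed x, y, z axes, in that order (R = Rz(yaw) Ry(pitch) Rx(roll)).
In Python, from plant import env gives the robot as it stands.
- The arm moves only by the shell command python3 -m inch 'ROWS' [FORCE]. ROWS is JSON, a list of rows, each a list of 7 numbers: the turn, a rotation vector about the world's x, y, z in units of 6 degrees (1.0 is 6 degrees), then the shift along the world's x, y, z in units of 50 mm (1.0 is 50 mm), then the finger opening in mm, from 0 to 87. In form: [[wx, wy, wz, dx, dy, dz, fingers], ...]. A call has 1 to 8 rows; each row shifts and turns the commanded pose from where the row before left it; what a row does not reach is not made up. A row lasts 1/8 s, in which the tool goes at most 62.5 mm and 10.7 degrees, less where a joint would pass 70% of its speed; a pose out of reach is approached as far as the arm can. A call is refused whole if a number of a shift passes 1 or a number of a turn 1, either way. A call with a gripper value outside its range is refused whole. The fingers move at their own pace and stop on an object; FORCE is the grip in N (left out, the last holds). Time passes only in rows, so rows that do not move let the fingers close. It gives the time, the measured TCP pose, the force and the opening at its end, in the units of the state.
- env.state(): the state, without advancing time (a new reading comes with each control period).
- env.grab_frame(name): name is "scene" or "top" or "wrist"; returns (picture, depth): 384x512x3 uint8, red, green, blue; 384x512 float32, m along the optical axis (not along the pixel's ray), 0 where there is no reading.
- env.calibration(name): a dict with "fovy" (degrees; the focal length in pixels is half the picture's height over the tangent of half this angle, whatever the lens; pixels are square), "cx", "cy" (the principal point, pixels), "rvec" (rotation vector, rad) and "tvec" (3), from world to camera coordinates, as OpenCV has them. Camera axes: x right, y down, z forward; pixel columns grow to the right and rows downward; lengths in m; the calibration is good to about 2 mm. A picture is of the moment at which its call begins: read the wrist's pose just before it. calibration takes no time and is no camera call; for the wrist camera it gives the pose at the moment of the call.
- env.close_job(): hands the job in, once; it reports no verdict.
Trained networks look in the newest picture that a camera, given by its name, has taken for a name from the list of things; names that differ only in an ending like _2 or _b are one class to them, and where a whole thing is asked for, a point or a joint stands for the part that bears it (a point fixed in the world has none). Each returns a list of dicts, best first, with "conf" (0 to 1); they miss things now and then, are a little off and sometimes report something else, mostly with a low value. They report only what shows in the picture. A call takes as long as a camera call. They do not tell look-alikes from the thing itself.
- env.look_for(target, camera): "extent" ([left, top, width, height] in pixels, round what is visible of it).
- env.cut_out(target, camera): "mask" (384x512 bool, what is visible of it) and "extent" ([left, top, width, height] in pixels, round what is visible of it).
The state is a dict: "time": time; "joints": joint angles; "qvel": joint speeds; "joint_efforts": joint torques, N m; "tool_pos": TCP position; "tcp_rot": TCP orientation; "force": force on the tool from outside, world axes, zero at the start; "ft_torque": the same for the moment, N m; "opening": opening from 0.0 (shut) to 1.0 (fully open).
Only numpy, scipy, OpenCV 4.12 (cv2) and the standard library are available. Lean on these libraries where they do the work, as an engineer would, in place of code of your own. Each camera call takes 0.05 s, during which the arm holds its last target.

TASK

Get a sample ready for pipetting: first, before moving the metal block, turn the gold-lidded jar with the green mark, where it stands, until the mark faces the scanner's window, and let go of it. Then take the aluminium tube block off its blue rest, find by feel or by eye which end has the blind hole (the other end only has a flat black rubber dot), and hold it with the hole straight up over the middle of the white drip dish, a hand's width or two above it, gripped in the fingers and touching nothing else. Finish while still holding it there, with the jar still facing the scanner and the other jars, bottle, flask, loose lid and weight left undisturbed.

Things in the scene. Friction and masses are not known exactly. Their poses are not given: they have to be found in the camera images.
- scanner: fixed grey scanner block on a black base plate (base 80 x 110 x 10 mm; body 60 deep, 90 wide, 90 mm high in all), origin at the centre of its underside; its dark window with a red line is on its -x side, so it looks along its own -x axis, roughly sideways across the bench at the jar; stands 110 to 125 mm (centre to centre) from the jar
- scan_window (a point): centre of the scanner's window, on its -x face, 50 mm above the bench; axes as the scanner's
- jar: the jar to turn: loose upright glass jar, 56 mm across and 90 mm high, 0.2 kg or so, with a gold lid 60 mm across that is the top 18 mm, white label band and one green mark; origin at the centre of its underside, z up, its +x axis points through the green mark: the mark faces the scanner when the jar's +x axis is along the scanner's +x axis
- jar_mid (a point): centre of that jar, 45 mm above its underside; axes as the jar's; grip it across the lid (lid centre 36 mm higher)
- jar_mark (a point): centre of the green mark on the side of that jar, 28 mm from the jar's axis along its +x, 31 mm up; a green tick on the lid's top lies above it
- rest: fixed blue plastic rest under the block, a 44 x 22 mm bar 25 mm high (top at 25 mm) on a 64 x 32 x 3 mm foot; its long axis is x; origin at the centre of its underside
- block_mid (a point): centre of the loose aluminium tube block: 54 mm long (its x axis) and 36 x 36 mm square, 0.15 kg or so; it starts lying along the rest with its centre 43 mm above the bench. The blind hole, 21 mm wide and 42 mm deep, opens in its +x end; the -x end is solid with a flat black rubber dot of the same width. At the end its +x axis must point straight up. Grip it across its two y faces (36 mm apart), which overhang the rest's bar by 7 mm each side
- dish: fixed white shallow drip dish, 110 mm across and 14 mm high, origin at the centre of its underside
- jar_b: bystander: gold-lidded jar without a green mark, 60 mm across, 90 mm high, loose; origin at the centre of its underside
- jar_c: bystander: another gold-lidded jar without a green mark, 60 mm across, 90 mm high, loose; origin at the centre of its underside
- amber: bystander: amber glass bottle with black cap, 54 mm across, 120 mm high, loose; origin at the centre of its underside
- flask: bystander: small conical glass flask, 64 mm across, 88 mm high, loose; origin at the centre of its underside
- spare_lid: bystander: loose gold lid lying flat on the bench, 60 mm across, 12 mm high; origin at the centre of its underside
- weight: bystander: steel balance weight, 24 mm across, 28 mm high, loose; origin at the centre of its underside
- block: the same block as a body; origin at the centre of its lower side as it lies (18 mm below its centre), axes as above
Not all that is in view belongs to the job. Of the things that look like the dish, the largest one is meant.

How it is judged:
By the outcome, as a careful person would: the job done as asked, in the order asked, and still so for the second after the job is handed in, while the arm keeps its last pose, push and grip.
It also fails if it takes over 48 s, if anything falls off the work surface, if the arm or the gripper's body presses on something with over 40 N, if the wrist force passes 120 N, or if a joint passes its speed limit or range.

## Working session

There is one attempt and no reset: what is moved stays moved. The work goes in short steps, Python scripts to look and compute and a shell command to move; the robot and the scene stay as the last step left them, time stands still between calls to the robot, and variables do not carry over. Pictures are saved under pics/ and viewed, and the job is handed in when it is done.

```bash
ls; mkdir -p pics; cat > h.py <<'E'
import numpy as np, cv2
from scipy.spatial.transform import Rotation as R
from plant import env
def cal(n):
    c=env.calibration(n); f=192/np.tan(np.radians(c['fovy'])/2)
    return f,c['cx'],c['cy'],cv2.Rodrigues(np.array(c['rvec'],float))[0],np.array(c['tvec'],float)
def unproj(n,u,v,d,C=None):
    f,cx,cy,Rm,t=C or cal(n)
    p=np.stack([(np.asarray(u)-cx)/f*d,(np.asarray(v)-cy)/f*d,np.asarray(d)+0*np.asarray(u)],-1)
    return (p-t)@Rm
def proj(n,P,C=None):
    f,cx,cy,Rm,t=C or cal(n)
    p=np.atleast_2d(P)@Rm.T+t
    return np.c_[p[:,0]/p[:,2]*f+cx,p[:,1]/p[:,2]*f+cy]
def grab(n,save=None):
    C=cal(n); im,d=env.grab_frame(n)
    if save: cv2.imwrite(f'pics/{save}.png',cv2.cvtColor(im,cv2.COLOR_RGB2BGR)); np.savez(f'pics/{save}.npz',im=im,d=d,f=C[0],cx=C[1],cy=C[2],R=C[3],t=C[4])
    return im,d,C
def load(s):
    z=np.load(f'pics/{s}.npz'); return z['im'],z['d'],(float(z['f']),float(z['cx']),float(z['cy']),z['R'],z['t'])
E
python3 - <<'E'
from h import *
grab('top','top0'); grab('scene','scene0')
s=env.state();print(s['time'],s['tool_pos'],s['tcp_rot'],s['opening'])
for n in ('top','scene'):
    C=cal(n);print(n,C[0],C[1:3],'pos',-C[3].T@C[4],'fwd',C[3][2],env.calibration(n).keys())
E
```

```text
pics
0.1 [ 0.17914152 -0.6502145   0.21179376] [-1.55340642  1.56902943  1.85698929] 0.9969850715814654
top 444.8256589824472 (262.35219295836765, 189.1063512236861) pos [0.40867388 0.08419254 0.98245466] fwd [ 0.16764331 -0.00301919 -0.98584309] dict_keys(['fovy', 'cx', 'cy', 'rvec', 'tvec'])
scene 487.8456276638038 (259.3824390202908, 195.81968045850672) pos [ 1.43360431 -0.57246802  0.78657806] fwd [-0.65521248  0.50672147 -0.56029453] dict_keys(['fovy', 'cx', 'cy', 'rvec', 'tvec'])
```

View pics/top0.png

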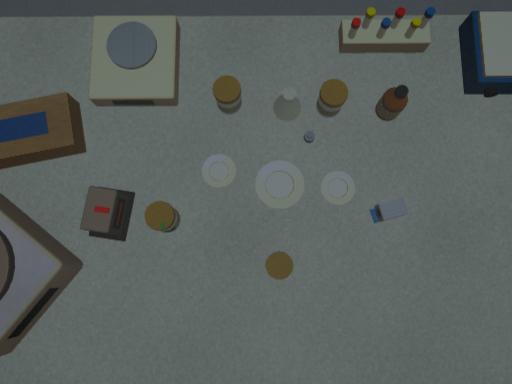

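View pics/scene0.png

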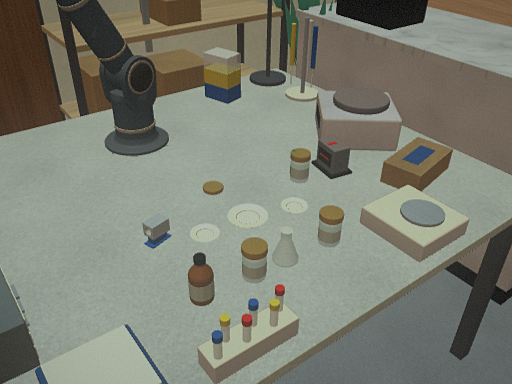

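```bash
python3 - <<'E'
from h import *
im,d,C=load('top0')
print('base px',proj('top',[[0,0,0],[0.3,0,0],[0.3,0.3,0]],C))
for n,(u,v) in dict(scanner=(102,210),jarlid=(158,213),dishL=(280,184),d2=(219,171),d3=(338,188),block=(392,210),lid=(280,265),jb=(227,86),jc=(334,92),amber=(400,92),flask=(289,94),weight=(309,136)).items():
    print(n,d[v,u],unproj('top',u,v,d[v,u],C).round(3))
def crop(im,x,y,w,h,k,name):
    cv2.imwrite(f'pics/{name}.png',cv2.cvtColor(cv2.resize(im[y:y+h,x:x+w],None,fx=k,fy=k,interpolation=cv2.INTER_CUBIC),cv2.COLOR_RGB2BGR))
crop(im,70,170,130,90,6,'c1'); crop(im,350,175,80,60,8,'c2')
im2,_,_=load('scene0'); crop(im2,130,200,60,50,8,'c3')
E
```

```text
base px [[304.20843863 469.31515838]
 [301.13284916 316.09416396]
 [160.65359994 317.01740261]]
scanner 0.89750946 [0.52  0.405 0.09 ]
jarlid 0.8972588 [0.513 0.292 0.089]
dishL 0.9924757 [0.586 0.042 0.006]
d2 0.9987044 [0.617 0.178 0.005]
d3 0.99140483 [ 0.576 -0.087  0.006]
block 0.92839783 [ 0.52  -0.189  0.06 ]
lid 0.95525086 [0.408 0.044 0.013]
jb 0.94168454 [0.782 0.155 0.091]
jc 0.9386368 [ 0.767 -0.071  0.092]
amber 0.90690124 [ 0.754 -0.2    0.122]
flask 0.94079494 [0.764 0.024 0.089]
weight 0.9868615 [ 0.69  -0.023  0.03 ]
```

View pics/c1.png

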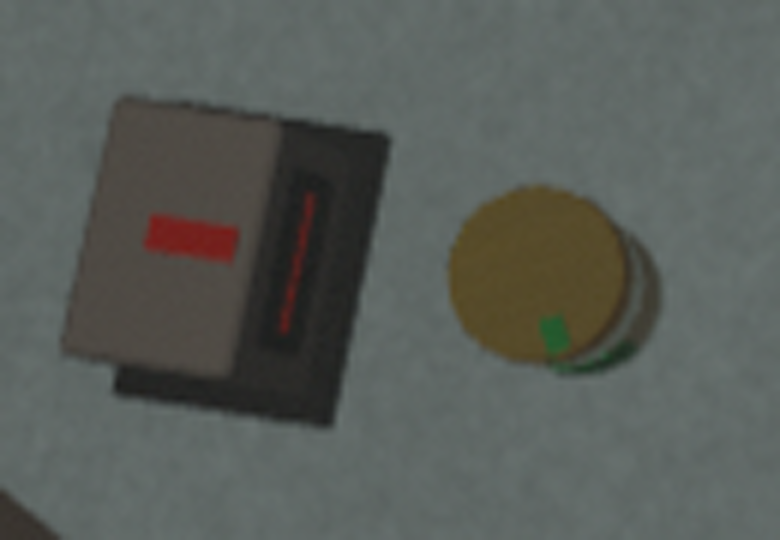

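View pics/c2.png

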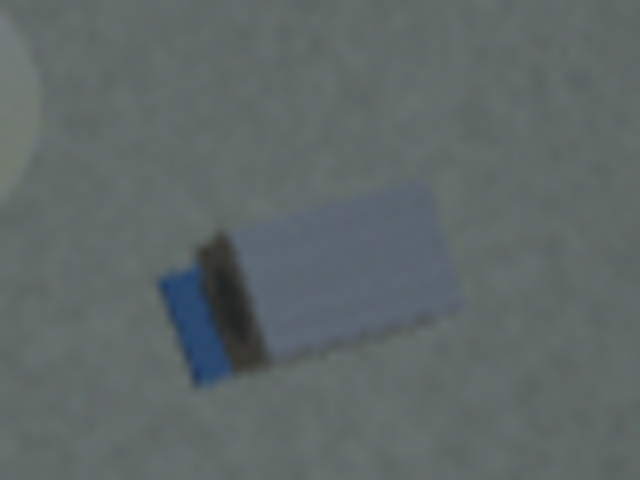

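View pics/c3.png

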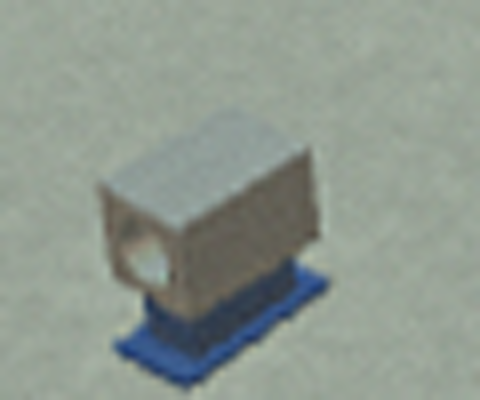

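```bash
python3 - <<'E'
from h import *
im,d,C=load('top0')
s=env.state(); M=R.from_euler('xyz',s['tcp_rot']).as_matrix(); print(M.round(3), np.degrees(np.arctan2(M[1,1],M[0,1])))
def cloud(x0,y0,x1,y1):
    v,u=np.mgrid[y0:y1,x0:x1]; return u,v,unproj('top',u,v,d[y0:y1,x0:x1],C)
# scanner top
u,v,P=cloud(70,170,138,245); m=(P[...,2]>.08)&(P[...,2]<.097)
r=cv2.minAreaRect(P[m][:,:2].astype(np.float32)); print('scanner top',r)
# jar lid
u,v,P=cloud(140,195,185,240); m=P[...,2]>.083
print('lid',cv2.minEnclosingCircle(P[m][:,:2].astype(np.float32)),P[m].mean(0), np.median(P[m][:,2]))
cl=P[m].mean(0)
sub=im[195:240,140:185].astype(int); g=(sub[...,1]>sub[...,0]+25)&(sub[...,1]>sub[...,2]+15)
for k in (g&m,g): 
    q=P[k].mean(0); print('green',k.sum(),q, np.degrees(np.arctan2(*(q-cl)[[1,0]])))
# red bar on scanner top
sub=im[170:245,70:138].astype(int); rr=(sub[...,0]>120)&(sub[...,1]<70); u,v,P=cloud(70,170,138,245); k=rr&(P[...,2]>.08); print('redbar',k.sum(),cv2.minAreaRect(P[k][:,:2].astype(np.float32)))
# block top
u,v,P=cloud(365,190,415,228); m=(P[...,2]>.054); print('block',cv2.minAreaRect(P[m][:,:2].astype(np.float32)),P[m].mean(0))
# blob dishes/others
env.grab_frame('top')
for n in ('dish','jar','jar_b','amber','flask','spare_lid','weight','scanner','block_mid'):
    for o in env.look_for(n,'top')[:4]:
        l,t,w,h=o['extent']; uu,vv=l+w/2,t+h/2
        dd=d[int(vv),int(uu)]; print(n,round(o['conf'],2),np.round(o['extent'],1),unproj('top',uu,vv,dd,C).round(3))
E
```

```text
[[-0.     0.266 -0.964]
 [ 0.002 -0.964 -0.266]
 [-1.    -0.002  0.   ]] -74.5987208244743
scanner top ((0.5212308168411255, 0.4125436544418335), (0.06040051952004433, 0.08994391560554504), 80.83190155029297)
lid ((0.4638959467411041, 0.20044250786304474), 0.12879937887191772) [0.50604458 0.28667521 0.10181743] 0.0904642683075039
green 21 [0.48814829 0.28317847 0.09125711] -168.94433224773164
green 25 [0.48713036 0.28297812 0.08425754] -168.94008072940127
redbar 0 ((0.0, 0.0), (0.0, 0.0), 0.0)
block ((0.4791037440299988, -0.06340751051902771), (0.03853238373994827, 0.3248072862625122), 18.743465423583984) [ 0.51948363 -0.18391543  0.08116242]
dish 0.79 [251.9 156.5  50.7  51.8] [0.59  0.048 0.006]
dish 0.77 [201.6 157.2  34.7  29.5] [0.615 0.178 0.004]
dish 0.6 [324.7 171.8  31.9  31.9] [ 0.577 -0.093  0.006]
jar 0.73 [143.8 200.7  35.2  30.8] [0.506 0.285 0.091]
jar 0.73 [314.3  80.   33.5  34.3] [ 0.756 -0.064  0.092]
jar 0.69 [211.8  75.6  31.5  38.6] [0.763 0.154 0.089]
jar_b 0.73 [143.8 200.7  35.2  30.8] [0.506 0.285 0.091]
jar_b 0.73 [314.3  80.   33.5  34.3] [ 0.756 -0.064  0.092]
jar_b 0.69 [211.8  75.6  31.5  38.6] [0.763 0.154 0.089]
amber 0.78 [372.5  84.3  36.3  38.3] [ 0.744 -0.191  0.085]
amber 0.67 [371.2 210.   10.3  15.3] [ 0.51  -0.171  0.002]
flask 0.6 [270.6  91.4  29.9  31.2] [0.75  0.029 0.048]
flask 0.23 [144.7 200.1  36.2  33.2] [0.505 0.282 0.089]
spare_lid 0.89 [265.7 248.4  29.2  31.8] [0.409 0.044 0.012]
spare_lid 0.58 [251.4 158.1  52.   48.2] [0.59  0.048 0.006]
weight 0.54 [303.5 129.8  13.    9.5] [ 0.693 -0.025  0.029]
scanner 0.65 [143.5 200.8  36.2  32.1] [0.505 0.284 0.091]
scanner 0.63 [ 80.1 188.6  55.6  53.9] [0.508 0.393 0.09 ]
block_mid 0.67 [378.  199.6  29.1  24.4] [ 0.516 -0.19   0.059]
```

```bash
python3 -m inch '[[0,0,1,0.7,0.8,0.4,87],[0,0,1,0.7,0.8,0.4,87],[0,0,1,0.7,0.8,0.3,87],[0,0,1,0.7,0.8,0.3,87],[0,0,1,0.6,0.9,0.2,87],[0,0,1,0.6,0.9,0.2,87],[0,0,1,0.5,1,0.1,87],[0,0,1,0.5,1,0.1,87]]' 30; cat >> h.py <<'E'
def log():
    s=env.state(); open('log.txt','a').write(repr((list(map(float,s['joints'])),list(map(float,s['tool_pos'])),list(map(float,s['tcp_rot']))))+'\n')
    M=R.from_euler('xyz',s['tcp_rot']).as_matrix()
    print(round(s['time'],2),'q',np.round(s['joints'],3),'p',np.round(s['tool_pos'],4),'F',np.round(s['force'],1),'op',round(s['opening']*87,1),'tool',M[:,0].round(3),'jaw',M[:,1].round(3),'jawang',np.degrees(np.arctan2(M[1,1],M[0,1])).round(1))
E
python3 -c "
from h import *
log()"
```

```text
time: 1.6
tool_pos: [0.43, -0.2991, 0.3133]
tcp_rot: [1.295, 1.57, -0.737]
force: [0.6, -1.2, -0.4]
opening: 0.999
1.6 q [ 8.710e-01  1.680e-01 -3.950e-01  1.732e+00  6.800e-02  1.253e+00
 -1.000e-03] p [ 0.43   -0.2991  0.3133] F [ 0.6 -1.2 -0.4] op 86.9 tool [ 0.001 -0.001 -1.   ] jaw [ 0.896 -0.445  0.001] jawang -26.4
```

```bash
python3 -m inch '[[0,0,1,0.4,1,0,87],[0,0,0,0,0,0,87],[0,0,0,0,0,0,87]]'; python3 -c "
from h import *
log(); C=grab('wrist','w1')[2]; print(-C[3].T@C[4],C[3][2])"
```

```text
time: 1.98
tool_pos: [0.449, -0.2514, 0.3129]
tcp_rot: [0.257, 1.57, -1.674]
force: [0.1, -0.5, -0.4]
opening: 1.003
1.98 q [ 0.817  0.157 -0.442  1.749  0.071  1.251 -0.002] p [ 0.449  -0.2514  0.3129] F [ 0.1 -0.5 -0.4] op 87.2 tool [-0.    -0.001 -1.   ] jaw [ 0.936 -0.352  0.   ] jawang -20.6
[ 0.47413326 -0.18540505  0.48575636] [-0.09186006 -0.24235802 -0.96582831]
```

View pics/w1.png

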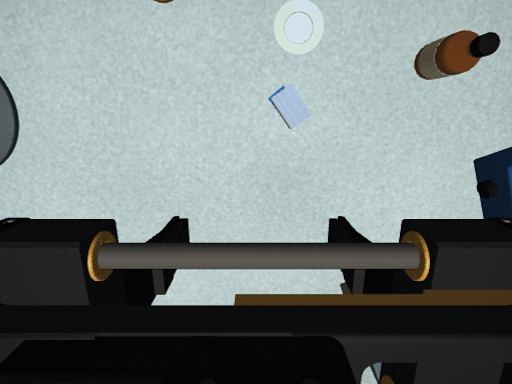

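```bash
python3 -m inch '[[0,0,1,0.3,1,0,87],[0,0,1,0.3,1,0,87],[0,0,1,0.2,1,0,87],[0,0,1,0.1,1,0,87],[0,0,1,0,1,0,87],[0,0,1,0,1,0,87],[0,0,1,0,1,0,87],[0,0,1,0,1,0,87]]';python3 -c "
from h import *
log()"; python3 -m inch '[[0,0,1,0.2,0.8,0,87],[0,0,1,0.1,0.8,0,87],[0,0,1,0.1,0.8,-0.3,87],[0,0,1,0,0.3,-0.5,87],[0,0,1,0,0,-0.5,87],[0,0,1,0,0,-0.4,87],[0,0,1,0,0,0,87],[0,0,1,0,0,0,87]]'
python3 -c "
from h import *
log()"; python3 -m inch '[[0,0,1,0,0,0,87],[0,0,0.6,0,0,0,87],[0,0,0,0,0,0,87]]'
python3 -c "
from h import *
log();grab('wrist','w2')"
```

```text
time: 3.02
tool_pos: [0.495, 0.1487, 0.3127]
tcp_rot: [0.167, 1.57, -0.926]
force: [0.4, -0.6, -0.2]
opening: 1.0
3.02 q [ 0.326  0.215 -0.819  1.73   0.164  1.267 -0.054] p [0.495  0.1487 0.3127] F [ 0.4 -0.6 -0.2] op 87.0 tool [ 0. -0. -1.] jaw [0.888 0.459 0.   ] jawang 27.4
time: 4.03
tool_pos: [0.5155, 0.2822, 0.2268]
tcp_rot: [-2.177, 1.569, -2.432]
force: [-0.3, 0.2, 0.2]
opening: 0.999
4.03 q [ 0.134  0.486 -0.977  1.691  0.428  1.198  0.365] p [0.5155 0.2822 0.2268] F [-0.3  0.2  0.2] op 86.9 tool [-0.001 -0.001 -1.   ] jaw [ 0.252  0.968 -0.001] jawang 75.4
time: 4.4
tool_pos: [0.5155, 0.2825, 0.2271]
tcp_rot: [-2.507, 1.57, -2.598]
force: [0.2, -0.6, 0.4]
opening: 1.002
4.4 q [ 0.156  0.501 -1.017  1.69   0.452  1.209  0.509] p [0.5155 0.2825 0.2271] F [ 0.2 -0.6  0.4] op 87.2 tool [-0.001 -0.001 -1.   ] jaw [ 0.091  0.996 -0.001] jawang 84.8
```

View pics/w2.png

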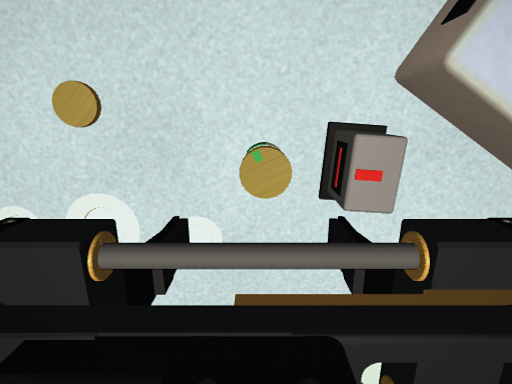

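```bash
cat > ms.py <<'E'
from h import *
import sys
im,d,C=load(sys.argv[1])
v,u=np.mgrid[0:384,0:512]
f,cx,cy,Rm,t=C; cam=-Rm.T@t
ray=np.stack([(u-cx)/f,(v-cy)/f,1+0*u],-1)@Rm
s=(0.09-cam[2])/ray[...,2]; W=cam+ray*s[...,None]   # intersect with plane z=0.09
D=unproj('wrist',u,v,d,C)
hsv=cv2.cvtColor(im,cv2.COLOR_RGB2HSV)
gold=(hsv[...,0]>12)&(hsv[...,0]<28)&(hsv[...,1]>120)&(v<235)
n,l,st,ce=cv2.connectedComponentsWithStats(gold.astype(np.uint8))
gr=(hsv[...,0]>55)&(hsv[...,0]<90)&(hsv[...,1]>110)
for i in range(1,n):
    if st[i,4]>300:
        m=l==i; cn=max(cv2.findContours(m.astype(np.uint8),0,1)[0],key=cv2.contourArea)
        pts=np.array([W[y,x,:2] for [[x,y]] in cv2.convexHull(cn)],np.float32)
        (c,r)=cv2.minEnclosingCircle(pts); print('gold',st[i],ce[i],'c',np.round(c,4),'r',round(r,4),'medz',np.median(D[m][:,2]))
        c=np.array(c); g=gr&(np.hypot(*(np.moveaxis(W[...,:2]-c,-1,0)))<.0295)
        if g.sum()>5:
            q=W[g][:,:2].mean(0)-c; print('  tick',g.sum(),q,'r',np.hypot(*q),'ang',np.degrees(np.arctan2(q[1],q[0])))
m=(np.abs(D[...,2]-.09)<.006)&(hsv[...,1]<90)&(np.hypot(D[...,0]-.52,D[...,1]-.41)<.09)
k=(cv2.morphologyEx(m.astype(np.uint8),cv2.MORPH_OPEN,np.ones((3,3))))
n,l,st,ce=cv2.connectedComponentsWithStats(k); i=1+np.argmax(st[1:,4]); pts=W[(l==i)][:,:2].astype(np.float32)
rc=cv2.minAreaRect(pts); print('scanner',st[i],rc,'xaxis',np.degrees(0))
red=((hsv[...,0]<6)|(hsv[...,0]>174))&(hsv[...,1]>150)&(l==i)|(((hsv[...,0]<6)|(hsv[...,0]>174))&(hsv[...,1]>170)&(np.hypot(D[...,0]-.52,D[...,1]-.41)<.09))
n,l,st,ce=cv2.connectedComponentsWithStats(red.astype(np.uint8))
for i in range(1,n):
    if st[i,4]>15: print('red',st[i],cv2.minAreaRect(W[l==i][:,:2].astype(np.float32)), D[l==i].mean(0))
E
python3 ms.py w2; python3 - <<'E'
import cv2
i=cv2.imread('pics/w2.png')[110:225,230:420]; cv2.imwrite('pics/w2c.png',cv2.resize(i,None,fx=4,fy=4,interpolation=2))
E
```

```text
gold [  52   81   49   46 1723] [ 75.87289611 103.49448636] c [0.4158 0.0978] r 0.0252 medz 0.012559551441406417
gold [ 240  146   51   52 2006] [265.41375872 172.50448654] c [0.5076 0.2906] r 0.03 medz 0.09096885640639699
  tick 66 [-0.01944965 -0.00725073] r 0.020757216106429888 ang -159.55479526866873
scanner [ 343  133   65   80 3826] ((0.5215219259262085, 0.41282179951667786), (0.060875602066516876, 0.0892803892493248), 80.84931182861328) xaxis 0.0
red [334 147   9  41 147] ((0.5094771385192871, 0.37221717834472656), (0.004179628565907478, 0.0455593504011631), 80.92754364013672) [0.51689158 0.38330051 0.04953907]
red [355 169  28  12 277] ((0.5215293765068054, 0.4068925380706787), (0.030006825923919678, 0.012082966975867748), 80.57561492919922) [0.52077305 0.40573033 0.09268919]
```

View pics/w2c.png

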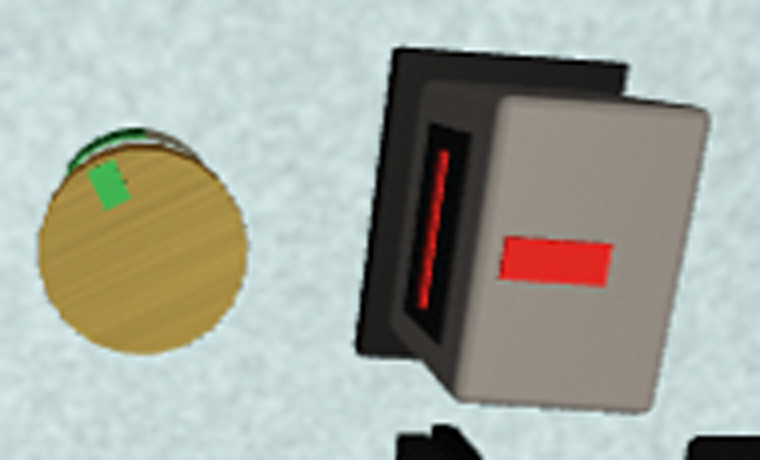

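```bash
python3 -m inch '[[0,0,0,-0.16,0.16,-0.2,87],[0,0,0,0,0,-0.7,87],[0,0,0,0,0,-0.7,87],[0,0,0,0,0,-0.7,87],[0,0,0,0,0,-0.6,87],[0,0,0,0,0,-0.18,87],[0,0,0,0,0,0,87],[0,0,0,0,0,0,87]]';python3 -c "
from h import *
log()"
```

```text
time: 5.45
tool_pos: [0.5068, 0.2931, 0.075]
tcp_rot: [0.745, 1.569, 0.657]
force: [0.2, -0.0, -0.2]
opening: 0.997
5.45 q [ 0.045  0.653 -0.897  1.845  0.624  0.95   0.351] p [0.5068 0.2931 0.075 ] F [ 0.2 -0.  -0.2] op 86.7 tool [ 0.002  0.001 -1.   ] jaw [0.087 0.996 0.002] jawang 85.0
```

```bash
python3 -m inch '[[0,0,0,0,-0.05,0,87],[0,0,0,0,0,0,70],[0,0,0,0,0,0,58],[0,0,0,0,0,0,50],[0,0,0,0,0,0,50],[0,0,0,0,0,0,50]]' 15;python3 -c "
from h import *
log()"
```

```text
time: 6.2
tool_pos: [0.5063, 0.2901, 0.0739]
tcp_rot: [1.473, 1.57, 1.386]
force: [-0.6, 0.2, -0.1]
opening: 0.683
6.2 q [ 0.049  0.653 -0.896  1.849  0.624  0.948  0.354] p [0.5063 0.2901 0.0739] F [-0.6  0.2 -0.1] op 59.4 tool [ 0.     0.001 -1.   ] jaw [0.087 0.996 0.001] jawang 85.0
```

```bash
python3 -m inch '[[0,0,-0.7,0,0,0,50],[0,0,-1,0,0,0,50],[0,0,-1,0,0,0,50],[0,0,-1,0,0,0,50],[0,0,-1,0,0,0,50],[0,0,-1,0,0,0,50],[0,0,-1,0,0,0,50],[0,0,-1,0,0,0,50]]' 20;python3 -c "
from h import *
log()"; python3 -m inch '[[0,0,-1,0,0,0,50],[0,0,-1,0,0,0,50],[0,0,-1,0,0,0,50],[0,0,-1,0,0,0,50],[0,0,-1,0,0,0,50],[0,0,-1,0,0,0,50],[0,0,-1,0,0,0,50],[0,0,-1,0,0,0,50]]';python3 -c "
from h import *
log()"; python3 -m inch '[[0,0,-1,0,0,0,50],[0,0,-1,0,0,0,50],[0,0,-1,0,0,0,50],[0,0,-1,0,0,0,50],[0,0,-0.3,0,0,0,50],[0,0,0,0,0,0,50],[0,0,0,0,0,0,50]]';python3 -c "
from h import *
log();grab('top','top1');grab('wrist','w3')"
```

```text
time: 7.2
tool_pos: [0.506, 0.288, 0.0739]
tcp_rot: [-0.942, 1.567, -1.84]
force: [-0.7, -2.8, 3.8]
opening: 0.676
7.2 q [-0.073  0.581 -0.704  1.856  0.48   0.885 -0.337] p [0.506  0.288  0.0739] F [-0.7 -2.8  3.8] op 58.8 tool [-0.001 -0.004 -1.   ] jaw [ 0.782  0.624 -0.003] jawang 38.6
time: 8.2
tool_pos: [0.5047, 0.2892, 0.0739]
tcp_rot: [-0.793, 1.567, -2.527]
force: [-2.1, -2.1, 3.5]
opening: 0.683
8.2 q [-0.216  0.528 -0.502  1.865  0.333  0.836 -1.051] p [0.5047 0.2892 0.0739] F [-2.1 -2.1  3.5] op 59.4 tool [-0.003 -0.002 -1.   ] jaw [ 0.987 -0.163 -0.002] jawang -9.4
time: 9.07
tool_pos: [0.5053, 0.2904, 0.074]
tcp_rot: [-1.181, 1.569, 2.923]
force: [-3.7, 0.4, 5.1]
opening: 0.676
9.07 q [-0.296  0.508 -0.393  1.869  0.257  0.815 -1.432] p [0.5053 0.2904 0.074 ] F [-3.7  0.4  5.1] op 58.8 tool [-0.002  0.    -1.   ] jaw [ 0.82  -0.572 -0.001] jawang -34.9
```

View pics/w3.png

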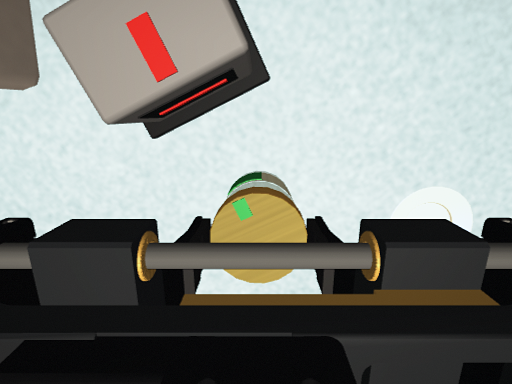

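```bash
python3 -m inch '[[0,0,0,0,0,0,68],[0,0,0,0,0,0,80],[0,0,0,0,0,0,87],[0,0,0,0,0,0,87],[0,0,0,0,0,0.6,87],[0,0,0,0,0,0.9,87],[0,0,0,0,0,0.9,87],[0,0,0,0,0,0.8,87]]';python3 -m inch '[[0,0,0,0,0,0,87],[0,0,0,0,0,0,87]]'; python3 -c "
from h import *
log();grab('wrist','w4')"; python3 ms.py w4
```

```text
time: 10.18
tool_pos: [0.5065, 0.2898, 0.2355]
tcp_rot: [2.53, 1.57, 0.349]
force: [-0.0, 0.9, -0.8]
opening: 1.002
time: 10.42
tool_pos: [0.506, 0.2893, 0.2331]
tcp_rot: [-0.029, 1.57, -2.21]
force: [-0.0, -0.1, -1.1]
opening: 0.999
10.43 q [-0.248  0.337 -0.441  1.714  0.157  1.127 -1.346] p [0.506  0.2893 0.2331] F [-0.  -0.1 -1.1] op 87.0 tool [-0.001 -0.001 -1.   ] jaw [ 0.819 -0.574 -0.   ] jawang -35.0
gold [489 112  23  50 873] [501.73883162 137.90836197] c [0.7628 0.1667] r 0.0278 medz 0.08774861946845482
gold [ 233  155   50   51 1898] [257.96364594 180.55900948] c [0.5046 0.2874] r 0.0302 medz 0.09087241528806247
  tick 62 [0.00254371 0.02073787] r 0.020893296102562374 ang 83.00703108978676
scanner [ 155   29   98   91 4718] ((0.5224838256835938, 0.413003146648407), (0.05985952541232109, 0.08916392177343369), 80.81730651855469) xaxis 0.0
red [195  67  23  31 324] ((0.5205987095832825, 0.4067702889442444), (0.029820894822478294, 0.011041868478059769), 81.03750610351562) [0.52108857 0.40601141 0.09456847]
red [202  94  39  21 105] ((0.5202061533927917, 0.37954333424568176), (0.002301604952663183, 0.04659783095121384), 80.15227508544922) [0.51887879 0.38230312 0.06052735]
```

View pics/w4.png

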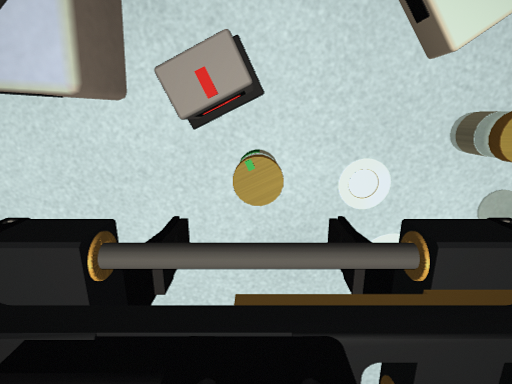

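```bash
cat > kin.py <<'E'
import numpy as np
from scipy.optimize import least_squares
from scipy.spatial.transform import Rotation as R
L=[eval(l) for l in open('log.txt')]+[([1.273,.469,-.049,1.532,.024,1.141,-.082],[.1792,-.651,.2125],[-1.55340642,1.56902943,1.85698929])]
def fk(q,p,sg):
    # p: base z, offsets per link (x,y,z)
    T=np.eye(3);x=np.zeros(3)
    ax=['z','y','z','y','z','y','z']
    off=[(0,0,p[0]),(p[1],p[2],p[3]),(p[4],p[5],0),(p[6],p[7],p[8]),(p[9],p[10],0),(p[11],p[12],p[13])]
    for i in range(7):
        T=T@R.from_euler(ax[i],sg[i]*q[i]).as_matrix()
        if i in(0,):x=x+T@np.array(off[0])
        if i==1:x=x+T@np.array([0,0,p[3]])
        if i==2:x=x+T@np.array([p[1],p[2],0])
        if i==3:x=x+T@np.array([p[4],p[5],p[8]])
        if i==4:x=x+T@np.array([p[6],p[7],0])
        if i==5:x=x+T@np.array([p[9],p[10],p[13]])
    # tool: x along z_7, jaw = some angle
    c,s=np.cos(p[14]),np.sin(p[14])
    M=T@np.column_stack([[0,0,1],[c,s,0],np.cross([0,0,1],[c,s,0])])
    return x,M
if __name__=='__main__':
    import itertools
    best=[]
    for s3,s5,s7 in itertools.product([1,-1],repeat=3):
        sg=[-1,1,s3,1,s5,1,s7]
        def res(p):
            o=[]
            for q,x,e in L:
                X,M=fk(q,p,sg); Mo=R.from_euler('xyz',e).as_matrix()
                o+=list((X-x)/.001)+list(R.from_matrix(M@Mo.T).as_rotvec()/.003)
            return np.array(o+list(np.array(p)[[1,2,4,5,6,7,9,10]]*30))
        for a in (0,1.57,3.14,-1.57):
            r=least_squares(res,[.3,0,0,.42,0,0,0,0,.4,0,0,0,0,.25,a]); best.append((r.cost,sg,r.x,r.fun))
    best.sort(key=lambda b:b[0])
    for b in best[:3]: print(b[0],b[1],b[2].round(4))
    print(np.abs(best[0][3][:6*len(L)]).reshape(-1,6).max(0)); np.savez('kin.npz',p=best[0][2],sg=best[0][1])
E
python3 kin.py
```

```text
195.92799989203553 [-1, 1, -1, 1, -1, 1, -1] [ 4.3170e-01  2.9000e-03 -1.9400e-02  6.0310e-01  6.7800e-02 -1.9400e-02
 -3.9000e-02 -1.3000e-03  4.6440e-01  1.5800e-02 -1.3000e-03  4.0514e+00
 -3.9480e-01  5.3530e-01  3.1417e+00]
195.927999892037 [-1, 1, -1, 1, -1, 1, -1] [ 4.31700e-01  2.90000e-03 -1.94000e-02  6.03100e-01  6.78000e-02
 -1.94000e-02 -3.90000e-02 -1.30000e-03  4.64400e-01  1.58000e-02
 -1.30000e-03 -1.08897e+01 -2.41800e-01  5.35300e-01 -3.14150e+00]
195.9279998920371 [-1, 1, -1, 1, -1, 1, -1] [ 4.3170e-01  2.9000e-03 -1.9400e-02  6.0310e-01  6.7800e-02 -1.9400e-02
 -3.9000e-02 -1.3000e-03  4.6440e-01  1.5800e-02 -1.3000e-03  2.9918e+00
  5.2530e-01  5.3530e-01  3.1417e+00]
[6.92278667 4.3582394  3.975752   0.5871919  0.28888919 0.2160407 ]
```

```bash
python3 -m inch '[[1,0,0,0,-0.4,0.6,87],[1,0,0,0,-0.6,0.6,87],[1,0,0,0,-0.6,0.5,87],[1,0,0,0,-0.6,0,87],[0,0,0,0,0,0,87]]'; python3 -c "
from h import *
log()"; python3 -m inch '[[-1,0,0,0,-0.6,0,87],[-1,0,0,0,-0.6,0,87],[-1,0,0,0,-0.6,0,87],[-1,0,0,0,-0.6,0,87],[0,1,0,0,-0.6,0,87],[0,1,0,0,-0.6,0,87],[0,1,0,0,-0.4,0,87],[0,0,0,0,0,0,87]]'; python3 -c "
from h import *
log()"; python3 -m inch '[[0,-1,0,0,-0.8,0,87],[0,-1,0,0,-0.8,0,87],[0,-1,0,0,-0.8,0,87],[0,-1,0,0,-0.6,0,87],[0,-1,0,0,-0.4,0,87],[0,-1,0,0,0,0,87],[0,0,0,0,0,0,87]]'; python3 -c "
from h import *
log()"; python3 kin.py
```

```text
time: 11.1
tool_pos: [0.507, 0.1735, 0.3162]
tcp_rot: [-2.521, 1.154, 1.569]
force: [-0.8, -0.1, -0.6]
opening: 1.004
11.1 q [ 0.222  0.162 -0.439  1.799 -0.375  1.133 -0.682] p [0.507  0.1735 0.3162] F [-0.8 -0.1 -0.6] op 87.3 tool [ 0.001  0.405 -0.914] jaw [ 0.813 -0.533 -0.235] jawang -33.3
time: 12.1
tool_pos: [0.507, -0.0209, 0.3161]
tcp_rot: [-0.959, 1.253, 3.141]
force: [-0.2, 0.8, -0.3]
opening: 0.998
12.1 q [ 0.212  0.32  -0.325  1.568  0.065  1.587 -0.735] p [ 0.507  -0.0209  0.3161] F [-0.2  0.8 -0.3] op 86.8 tool [-0.313  0.    -0.95 ] jaw [ 0.777 -0.575 -0.256] jawang -36.5
time: 12.98
tool_pos: [0.5045, -0.1887, 0.3183]
tcp_rot: [2.181, 1.258, 0.0]
force: [-0.4, 0.2, 0.4]
opening: 1.001
12.97 q [ 0.557  0.024 -0.219  1.907 -0.123  0.918 -0.211] p [ 0.5045 -0.1887  0.3183] F [-0.4  0.2  0.4] op 87.1 tool [ 0.308  0.    -0.951] jaw [ 0.78  -0.573  0.252] jawang -36.3
276.9736362167037 [-1, 1, -1, 1, -1, 1, -1] [ 2.5640e-01  3.2000e-03 -1.9400e-02  5.8590e-01  5.1400e-02 -1.9400e-02
 -2.3600e-02 -1.3000e-03  4.6410e-01  1.0000e-02 -1.3000e-03 -1.9286e+00
 -2.1569e+00  3.4540e-01  3.1416e+00]
276.9736362167041 [-1, 1, -1, 1, -1, 1, -1] [ 2.5640e-01  3.2000e-03 -1.9400e-02  5.8590e-01  5.1400e-02 -1.9400e-02
 -2.3600e-02 -1.3000e-03  4.6410e-01  1.0000e-02 -1.3000e-03  8.8544e+00
 -4.4439e+00  3.4540e-01 -3.1415e+00]
276.97363621670416 [-1, 1, -1, 1, -1, 1, -1] [ 2.5640e-01  3.2000e-03 -1.9400e-02  5.8590e-01  5.1400e-02 -1.9400e-02
 -2.3600e-02 -1.3000e-03  4.6410e-01  1.0000e-02 -1.3000e-03  1.5896e+00
  2.9929e+00  3.4540e-01  3.1416e+00]
[8.12701284 5.79240146 4.79946833 0.58719164 0.28889239 0.21997229]
```

```bash
cat > kin2.py <<'E'
from kin import *
SG=[-1,1,-1,1,-1,1,-1]; AX=['z','y','z','y','z','y','z']
def fk2(q,p):
    T=np.eye(3);x=np.array(p[:3]);O=np.array(p[3:24]).reshape(7,3)
    for i in range(7):
        T=T@R.from_euler(AX[i],SG[i]*q[i]).as_matrix(); x=x+T@O[i]
    return x,T@np.array([[0,-1.,0],[0,0,-1],[1,0,0]])
def fit():
    o=np.zeros(24);o[2]=.2;o[8]=.5;o[14]=.45;o[20]=.3
    def res(p):
        r=[]
        for q,x,e in L: r+=list((fk2(q,p)[0]-x)/.001)
        rg=np.array(p).copy(); rg[[2,8,14,20]]=0
        return np.array(r+list(rg*20))
    return least_squares(res,o)
if __name__=='__main__':
    r=fit(); print(r.cost); print(r.x.reshape(8,3).round(4)); print(r.fun[:3*len(L)].reshape(-1,3).round(1)); np.save('kin.npy',r.x)
    for q,x,e in L: print(R.from_matrix(fk2(q,r.x)[1].T@R.from_euler('xyz',e).as_matrix()).as_rotvec().round(3))
E
python3 kin2.py
```

```text
0.15759571669232136
[[-2.000e-04  3.000e-04  2.379e-01]
 [ 2.000e-04 -1.340e-02  0.000e+00]
 [ 1.000e-04 -1.340e-02  5.540e-01]
 [ 6.000e-04 -7.600e-03 -0.000e+00]
 [-1.000e-04 -7.600e-03  4.665e-01]
 [ 2.000e-04 -1.000e-04  0.000e+00]
 [ 2.000e-04 -1.000e-04  3.244e-01]
 [-0.000e+00 -1.000e-04  0.000e+00]]
[[-0.1 -0.1 -0. ]
 [-0.1 -0.1  0. ]
 [-0.  -0.   0. ]
 [-0.   0.  -0. ]
 [-0.   0.1 -0. ]
 [ 0.   0.   0. ]
 [ 0.   0.   0. ]
 [ 0.  -0.  -0. ]
 [ 0.  -0.  -0. ]
 [-0.   0.  -0. ]
 [ 0.   0.  -0. ]
 [-0.   0.   0. ]
 [ 0.   0.  -0. ]
 [-0.  -0.1  0. ]
 [ 0.2  0.1  0.1]]
[ 0. -0. -0.]
[-0. -0. -0.]
[ 0. -0.  0.]
[-0. -0. -0.]
[-0. -0. -0.]
[ 0. -0. -0.]
[-0. -0. -0.]
[ 0. -0.  0.]
[-0. -0. -0.]
[ 0. -0.  0.]
[-0. -0.  0.]
[0. 0. 0.]
[ 0. -0.  0.]
[-0. -0.  0.]
[ 0.001 -0.    -0.002]
```

```bash
python3 -m inch '[[0,1,0,0.1,0,-0.4,87],[0,1,0,0.1,0,-0.5,87],[0,1,0,0.1,0,-0.5,87],[0,0,1,0,0,-0.4,87],[0,0,1,0,0,0,87],[0,0,1,0,0,0,87],[0,0,1,0,0,0,87],[0,0,1,0,0,0,87]]'; python3 -m inch '[[0,0,1,0,0,0,87],[0,0,1,0,0,0,87],[0,0,1,0,0,0,87],[0,0,0.2,0,0,0,87],[0,0,0,0,0,0,87]]'; python3 -c "
from h import *
log();im,d,C=grab('wrist','w5')
cv2.imwrite('pics/w5c.png',cv2.cvtColor(cv2.resize(im[80:230,170:350],None,fx=4,fy=4,interpolation=2),cv2.COLOR_RGB2BGR))"
```

```text
time: 13.98
tool_pos: [0.5226, -0.1882, 0.2288]
tcp_rot: [-2.153, 1.57, 2.479]
force: [0.1, -1.2, 0.5]
opening: 0.999
time: 14.6
tool_pos: [0.522, -0.1893, 0.2288]
tcp_rot: [2.787, 1.571, 1.464]
force: [-0.1, 0.0, -0.5]
opening: 1.003
14.6 q [ 0.576  0.285 -0.374  1.785  0.116  1.093  0.411] p [ 0.522  -0.1893  0.2288] F [-0.1  0.  -0.5] op 87.2 tool [ 0.  0. -1.] jaw [0.969 0.246 0.   ] jawang 14.2
```

View pics/w5c.png

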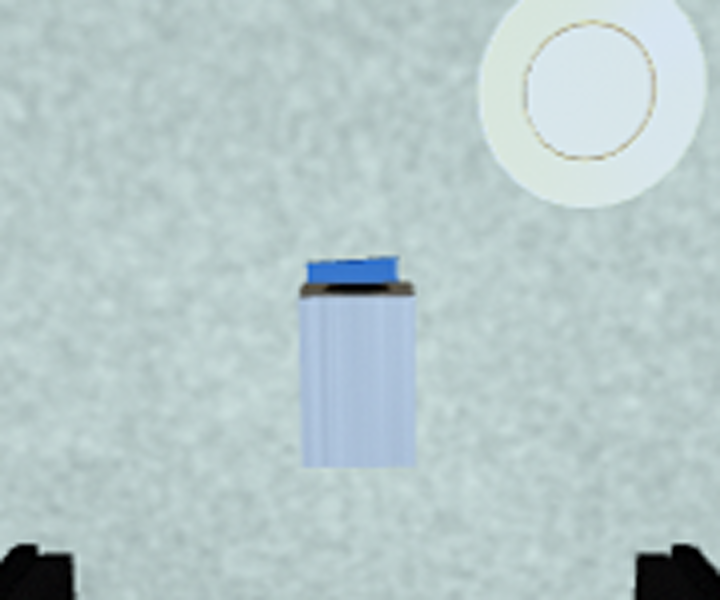

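```bash
python3 - <<'E'
from h import *
im,d,C=load('scene0')
np.set_printoptions(linewidth=200,suppress=True)
print((d[222:242,140:160]*1000).round(0).astype(int))
# block frame cheap: h at -76deg
im5,d5,C5=load('w5')
v,u=np.mgrid[0:384,0:512]; D=unproj('wrist',u,v,d5,C5)
m=(np.abs(D[...,2]-.061)<.004)&(np.hypot(D[...,0]-.52,D[...,1]+.19)<.06)
# color mask of top + ray plane z=.061
f,cx,cy,Rm,t=C5; cam=-Rm.T@t; ray=np.stack([(u-cx)/f,(v-cy)/f,1+0*u],-1)@Rm; W=cam+ray*((.061-cam[2])/ray[...,2])[...,None]
n,l,st,ce=cv2.connectedComponentsWithStats(cv2.morphologyEx(m.astype(np.uint8),cv2.MORPH_OPEN,np.ones((3,3)))); i=1+np.argmax(st[1:,4]); print(st[i])
print(cv2.minAreaRect(W[l==i][:,:2].astype(np.float32)),np.median(D[l==i][:,2]))
# end-face colour rows in wrist image
h=np.array([np.cos(np.radians(-76)),np.sin(np.radians(-76)),0])
S=unproj('scene',u,v,d,C); c=np.array([.52,-.19,.043])
for y in range(222,242):
    print(y,[f"{int(round(((S[y,x]-c)@h)*1000)):4d}" for x in range(140,160)])
E
```

```text
[[1283 1286 1289 1185 1188 1186 1190 1182 1194 1185 1183 1193 1190 1189 1190 1190 1185 1189 1190 1193]
 [1283 1281 1187 1184 1183 1183 1186 1188 1190 1186 1188 1188 1187 1187 1187 1183 1186 1182 1184 1185]
 [1281 1273 1282 1188 1185 1181 1184 1184 1184 1183 1182 1181 1180 1186 1180 1181 1180 1185 1185 1188]
 [1277 1280 1278 1190 1187 1185 1177 1175 1176 1176 1179 1180 1179 1181 1177 1179 1175 1180 1186 1186]
 [1275 1274 1275 1194 1188 1187 1184 1180 1176 1170 1174 1177 1180 1175 1175 1178 1181 1181 1188 1186]
 [1269 1266 1268 1194 1191 1190 1193 1181 1176 1176 1173 1171 1178 1174 1180 1180 1180 1184 1185 1193]
 [1270 1268 1268 1198 1192 1191 1198 1197 1200 1179 1177 1172 1169 1173 1177 1178 1184 1184 1190 1194]
 [1262 1263 1262 1198 1196 1196 1192 1198 1203 1179 1179 1173 1171 1178 1179 1180 1181 1184 1189 1191]
 [1257 1261 1260 1202 1196 1197 1199 1203 1203 1202 1177 1175 1169 1179 1179 1181 1187 1187 1193 1192]
 [1255 1255 1259 1253 1202 1199 1197 1199 1196 1200 1201 1178 1174 1176 1180 1184 1184 1188 1194 1195]
 [1256 1254 1258 1253 1204 1201 1198 1200 1202 1197 1202 1176 1174 117
[... 3716 characters left out ...]
 ' 592', '  19', '  14', '   6', ' 592']
238 ['  27', '  25', '  23', '  21', '  18', '  17', '  16', '  14', '  22', '  20', '  20', '  28', '  28', '  28', '  26', '  22', '  15', '  11', '   7', '   5']
239 ['  29', '  27', '  23', '  23', '  21', '  20', '  18', '  18', '  21', '  22', '  23', '  22', '  20', '  28', '  26', '  17', '  14', '   9', '   8', '   6']
240 ['  29', '  29', '  27', '  27', '  24', '  23', '  22', '  20', '  19', '  23', '  22', '  22', '  22', '  19', '  19', '  18', '  14', '  12', '   8', '   6']
241 ['  35', '  31', '  30', '  29', '  27', '  24', '  24', '  26', '  22', '  23', '  21', '  21', '  22', '  21', '  22', '  19', '  15', '   9', '   9', '   6']
```

```bash
cat > plan.py <<'E'
from kin2 import *
P=np.load('kin.npy')
lo=np.array([-2.59,-.33,-1.39,.1,-1.04,.21,-2.66])+.04; hi=np.array([2.59,1.99,1.29,2.45,4.18,1.99,2.66])-.04
def ik(x,M,q0,reg=.02):
    def res(q):
        X,T=fk2(q,P); return np.r_[(X-x)*10,R.from_matrix(T@M.T).as_rotvec()*2,reg*.1*(q-q0)]
    r=least_squares(res,np.clip(q0,lo+1e-6,hi-1e-6),bounds=(lo,hi),xtol=1e-8,ftol=1e-8)
    X,T=fk2(r.x,P); return r.x,np.linalg.norm(X-x),np.linalg.norm(R.from_matrix(T@M.T).as_rotvec())
def final(phi,flip,c):
    s=-1 if flip else 1
    x=np.array([np.cos(phi),np.sin(phi),0]); z=np.array([0,0,s]); y=np.cross(z,x)
    return c-(-.008)*x,np.column_stack([x,y,z])
def path(q0,M1,x1,N=40):
    x0,M0=fk2(q0,P); w=R.from_matrix(M1@M0.T).as_rotvec(); q=q0.copy(); worst=0;Q=[]
    for i in range(1,N+1):
        q,e1,e2=ik(x0+(x1-x0)*i/N,R.from_rotvec(w*i/N).as_matrix()@M0,q,.005); worst=max(worst,e1,e2*.1); Q.append(q)
    return worst,np.array(Q),w
E
python3 - <<'E'
from plan import *
q=np.array([.576,.285,-.374,1.785,.116,1.093,.411])
c=np.array([.59,.048,.19])
for flip in (0,1):
  if flip:
    x0,M0=fk2(q,P); Mf=M0@np.diag([1,-1,-1]); rng=np.random.default_rng(0); b=None
    for k in range(20):
        r=ik(x0,Mf,rng.uniform(lo,hi),0.002)
        if r[1]<.001 and r[2]<.005 and (b is None or abs(r[0]-q).sum()<abs(b-q).sum()): b=r[0]
    print('flip grasp',b)
    if b is None: continue
    q=b
  for ph in range(-180,180,20):
    x1,M1=final(np.radians(ph),flip,c)
    w,Q,rv=path(q,M1,x1,16)
    if w<.01: print(flip,ph,round(w,4),'qf',Q[-1].round(2),'margin',np.minimum(Q[-1]-lo,hi-Q[-1]).min().round(2),'rv6',np.degrees(rv).round(0),'minmarg',np.minimum(Q-lo,hi-Q).min().round(2))
E
```

```text
0 -120 0.0 qf [-0.81  1.16  0.67  1.33  0.48  1.95 -0.7 ] margin 0.0 rv6 [-91.  13. -35.] minmarg 0.0
0 -100 0.0 qf [-0.62  0.95  0.09  1.54  0.91  1.95 -1.02] margin 0.0 rv6 [-90.  -3. -19.] minmarg 0.0
0 -80 0.0 qf [-0.54  0.87 -0.16  1.78  1.2   1.89 -1.16] margin 0.06 rv6 [-88. -19.  -3.] minmarg 0.06
0 -60 0.0 qf [-0.53  0.79 -0.24  2.03  1.45  1.79 -1.27] margin 0.16 rv6 [-84. -34.  12.] minmarg 0.16
0 -40 0.0 qf [-0.47  0.75 -0.31  2.28  1.78  1.75 -1.39] margin 0.13 rv6 [-77. -48.  28.] minmarg 0.12
flip grasp [ 2.70398072e-01  2.59164883e-01  2.26268106e-03  1.80247076e+00
 -5.96234816e-04  1.07985187e+00 -2.61999998e+00]
1 80 0.0026 qf [ 1.18  1.33 -1.26  1.85 -0.49  0.85  0.49] margin 0.09 rv6 [   4. -116.  114.] minmarg 0.0
1 100 0.0 qf [ 0.99  1.3  -1.17  1.6  -0.41  1.28  0.42] margin 0.18 rv6 [  26. -122.  125.] minmarg 0.0
```

```bash
python3 -m inch '[[0,0,0,0.03,-0.02,-0.3,87],[0,0,0,0,0,-0.7,87],[0,0,0,0,0,-0.7,87],[0,0,0,0,0,-0.7,87],[0,0,0,0,0,-0.7,87],[0,0,0,0,0,-0.5,87],[0,0,0,0,0,-0.24,87],[0,0,0,0,0,0,87]]';python3 -c "
from h import *
log()
im,d,C=load('top0'); v,u=np.mgrid[0:384,0:512]
f,cx,cy,Rm,t=C; cam=-Rm.T@t; ray=np.stack([(u-cx)/f,(v-cy)/f,1+0*u],-1)@Rm; W=cam+ray*((.014-cam[2])/ray[...,2])[...,None]
g=im.astype(int).min(-1); m=((g>g[150:160,320:330].max()+12)&(abs(u-280)<32)&(abs(v-184)<32)).astype(np.uint8)
n,l,st,ce=cv2.connectedComponentsWithStats(m);i=1+np.argmax(st[1:,4]);cn=max(cv2.findContours((l==i).astype(np.uint8),0,1)[0],key=cv2.contourArea)
pts=np.array([W[y,x,:2] for [[x,y]] in cv2.convexHull(cn)],np.float32); print(st[i],cv2.minEnclosingCircle(pts),cv2.fitEllipse(pts))
"
```

```text
time: 15.65
tool_pos: [0.5223, -0.191, 0.0359]
tcp_rot: [-2.223, 1.569, 2.737]
force: [0.4, 0.3, 0.4]
opening: 1.002
15.65 q [ 0.519  0.518 -0.317  1.957  0.24   0.704  0.305] p [ 0.5223 -0.191   0.0359] F [0.4 0.3 0.4] op 87.2 tool [-0.002  0.001 -1.   ] jaw [ 0.969  0.245 -0.001] jawang 14.2Traceback (most recent call last):
  File "<string>", line 8, in <module>
    pts=np.array([W[y,x,:2] for [[x,y]] in cv2.convexHull(cn)],np.float32); print(st[i],cv2.minEnclosingCircle(pts),cv2.fitEllipse(pts))
                                                                                                                    ~~~~~~~~~~~~~~^^^^^
cv2.error: OpenCV(4.12.0) /io/opencv/modules/imgproc/src/shapedescr.cpp:361: error: (-201:Incorrect size of input array) There should be at least 5 points to fit the ellipse in function 'fitEllipseNoDirect'
```

```bash
python3 -m inch '[[0,0,0,0,0,0,60],[0,0,0,0,0,0,40],[0,0,0,0,0,0,25],[0,0,0,0,0,0,25],[0,0,0,0,0,0,25],[0,0,0,0,0,0,25]]' 45;python3 -c "
from h import *
log()
im,d,C=load('top0'); v,u=np.mgrid[0:384,0:512]
f,cx,cy,Rm,t=C; cam=-Rm.T@t; ray=np.stack([(u-cx)/f,(v-cy)/f,1+0*u],-1)@Rm; W=cam+ray*((.014-cam[2])/ray[...,2])[...,None]
print(im[184,250:310:3].tolist(), im[150,280])
g=cv2.GaussianBlur(im,(3,3),0).astype(int).sum(-1)
e0=np.array([280,184])
for th in (.0,):
  for T in (15,25,40):
    bg=np.median(g[150:220,245:315][[0,-1]]); pts=[]
    for a in np.arange(0,6.28,.1):
        for r in np.arange(36,15,-.25):
            x,y=e0+r*np.array([np.cos(a),np.sin(a)])
            if g[int(round(y)),int(round(x))]>bg+2*T: pts.append(W[int(round(y)),int(round(x)),:2]); break
    pts=np.array(pts,np.float32); print(T,len(pts),pts.mean(0),cv2.fitEllipse(pts))
"
```

```text
time: 16.4
tool_pos: [0.5229, -0.1913, 0.0368]
tcp_rot: [1.4, 1.57, 0.077]
force: [-0.1, 0.3, -1.0]
opening: 0.411
16.4 q [ 0.52   0.517 -0.317  1.956  0.24   0.704  0.305] p [ 0.5229 -0.1913  0.0368] F [-0.1  0.3 -1. ] op 35.8 tool [ 0.  0. -1.] jaw [0.969 0.245 0.   ] jawang 14.2
[[99, 108, 106], [101, 109, 107], [113, 121, 117], [113, 121, 118], [112, 121, 117], [107, 109, 93], [113, 122, 125], [113, 122, 125], [112, 121, 124], [111, 121, 123], [112, 121, 123], [112, 122, 124], [111, 121, 123], [113, 122, 124], [112, 119, 119], [112, 121, 114], [112, 121, 112], [113, 122, 113], [105, 113, 112], [97, 106, 104]] [104 112 110]
15 63 [0.5851522  0.04286827] ((0.5857282876968384, 0.0437922403216362), (0.10344124585390091, 0.10424841195344925), 137.05889892578125)
25 14 [0.6256514  0.06209419] ((0.6196036338806152, 0.059121858328580856), (0.0231814943253994, 0.05435100197792053), 22.71407127380371)<string>:16: RuntimeWarning: Mean of empty slice.
  ret = ret.dtype.type(ret / rcount)
Traceback (most recent call last):
cv2.error: OpenCV(4.12.0) /io/opencv/modules/imgproc/src/shapedescr.cpp:356: error: (-215:Assertion failed) n >= 0 && (depth == CV_32F || depth == CV_32S) in function 'fitEllipseNoDirect'
```

```bash
python3 -m inch '[[0,0,0,0,0,0.3,25],[0,0,0,0,0,0.7,25],[0,0,0,0,0,0.8,25],[0,0,0,0,0,0.8,25],[0,0,0,0,0,0.8,25],[0,0,0,0,0,0.6,25],[0,0,0,0,0,0,25]]';python3 - <<'E'
from h import *
log()
from plan import *
s=env.state(); q=np.array(s['joints'])
for ph in (-65,-55,-45):
    x1,M1=final(np.radians(ph),0,np.array([.587,.044,.20]))
    w,Q,rv=path(q,M1,x1,16); n=np.degrees(rv)/6
    print(ph,w,Q[-1].round(2),np.minimum(Q-lo,hi-Q).min().round(2),'rot units',n.round(2),'shift units',((x1-np.array(s['tool_pos']))/.05).round(2))
    for k in range(0,16,4): print('   ',Q[k].round(2))
E
```

```text
time: 17.27
tool_pos: [0.5242, -0.1914, 0.2399]
tcp_rot: [0.975, 1.565, -0.348]
force: [0.4, 0.5, -2.0]
opening: 0.408
17.27 q [ 0.583  0.277 -0.379  1.769  0.114  1.111  0.415] p [ 0.5242 -0.1914  0.2399] F [ 0.4  0.5 -2. ] op 35.5 tool [ 0.006 -0.002 -1.   ] jaw [0.969 0.245 0.005] jawang 14.2
-65 3.0255909482240147e-09 [-0.52  0.79 -0.25  1.98  1.39  1.82 -1.23] 0.13 rot units [-14.13  -4.99   1.38] shift units [ 1.32  4.56 -0.8 ]
    [ 0.52  0.25 -0.38  1.82  0.21  1.05  0.31]
    [ 0.21  0.22 -0.4   1.97  0.7   0.99 -0.28]
    [-0.1   0.35 -0.4   2.05  1.12  1.24 -0.82]
    [-0.37  0.59 -0.34  2.04  1.32  1.59 -1.12]
-55 3.3928686372348835e-09 [-0.5   0.76 -0.29  2.11  1.53  1.79 -1.29] 0.16 rot units [-13.68  -6.22   2.68] shift units [ 1.35  4.58 -0.8 ]
    [ 0.52  0.24 -0.39  1.82  0.2   1.04  0.32]
    [ 0.23  0.19 -0.41  2.01  0.71  0.92 -0.25]
    [-0.07  0.31 -0.42  2.12  1.2   1.15 -0.83]
    [-0.34  0.55 -0.38  2.14  1.44  1.53 -1.16]
-45 3.997170541085076e-09 [-0.47  0.73 -0.32  2.23  1.69  1.76 -1.34] 0.17 rot units [-13.16  -7.43   3.99] shift units [ 1.37  4.6  -0.8 ]
    [ 0.53  0.24 -0.39  1.83  0.2   1.03  0.33]
    [ 0.26  0.17 -0.41  2.04  0.71  0.85 -0.21]
    [-0.04  0.27 -0.45  2.18  1.28  1.05 -0.85]
    [-0.3   0.51 -0.41  2.24  1.58  1.47 -1.21]
```

```bash
r='no'; python3 -m inch '[[-0.57,-0.26,0.11,0.056,0.19,-0.02,25],[-0.57,-0.26,0.11,0.056,0.19,-0.02,25],[-0.57,-0.26,0.11,0.056,0.19,-0.02,25],[-0.57,-0.26,0.11,0.056,0.19,-0.02,25],[-0.57,-0.26,0.11,0.056,0.19,-0.02,25],[-0.57,-0.26,0.11,0.056,0.19,-0.02,25],[-0.57,-0.26,0.11,0.056,0.19,-0.02,25],[-0.57,-0.26,0.11,0.056,0.19,-0.02,25]]' 50;python3 -c "
from h import *
log()"; python3 -m inch '[[-0.57,-0.26,0.11,0.056,0.19,-0.02,25],[-0.57,-0.26,0.11,0.056,0.19,-0.02,25],[-0.57,-0.26,0.11,0.056,0.19,-0.02,25],[-0.57,-0.26,0.11,0.056,0.19,-0.02,25],[-0.57,-0.26,0.11,0.056,0.19,-0.02,25],[-0.57,-0.26,0.11,0.056,0.19,-0.02,25],[-0.57,-0.26,0.11,0.056,0.19,-0.02,25],[-0.57,-0.26,0.11,0.056,0.19,-0.02,25]]';python3 -c "
from h import *
log();grab('scene','s2')"
```

```text
time: 18.27
tool_pos: [0.5441, -0.1148, 0.2274]
tcp_rot: [0.129, 1.046, -1.099]
force: [-0.9, -0.1, -0.7]
opening: 0.408
18.27 q [ 0.196  0.193 -0.394  2.017  0.745  0.931 -0.297] p [ 0.5441 -0.1148  0.2274] F [-0.9 -0.1 -0.7] op 35.5 tool [ 0.228 -0.446 -0.865] jaw [0.934 0.352 0.064] jawang 20.7
time: 19.27
tool_pos: [0.5669, -0.0389, 0.2194]
tcp_rot: [0.076, 0.523, -1.041]
force: [0.2, 0.1, -1.4]
opening: 0.407
19.27 q [-0.196  0.387 -0.41   2.134  1.304  1.305 -0.978] p [ 0.5669 -0.0389  0.2194] F [ 0.2  0.1 -1.4] op 35.4 tool [ 0.438 -0.748 -0.499] jaw [0.88  0.471 0.066] jawang 28.2
```

View pics/s2.png

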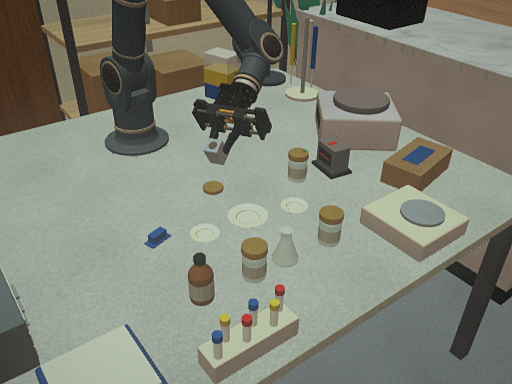

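```bash
python3 - <<'E'
from h import *
from plan import *
s=env.state()
x1,M1=final(np.radians(-55),0,np.array([.587,.044,.20]))
M=R.from_euler('xyz',s['tcp_rot']).as_matrix()
print(np.degrees(R.from_matrix(M1@M.T).as_rotvec())/48,(x1-s['tool_pos'])/.4)
E
```

```text
[-0.57241234 -0.26688794  0.11386249] [ 0.06207866  0.18465697 -0.043245  ]
```

```bash
python3 -m inch '[[-0.57,-0.27,0.11,0.062,0.185,-0.03,25],[-0.57,-0.27,0.11,0.062,0.185,-0.03,25],[-0.57,-0.27,0.11,0.062,0.185,-0.03,25],[-0.57,-0.27,0.11,0.062,0.185,-0.03,25],[-0.57,-0.27,0.11,0.062,0.185,-0.03,25],[-0.57,-0.27,0.11,0.062,0.185,-0.03,25],[-0.57,-0.27,0.11,0.062,0.185,-0.03,25],[-0.57,-0.27,0.11,0.062,0.185,-0.03,25]]'; python3 -m inch '[[0,0,0,0,0,0,25],[0,0,0,0,0,0,25],[0,0,0,0,0,0,25]]'; python3 - <<'E'
from h import *
from plan import *
log()
s=env.state()
x1,M1=final(np.radians(-55),0,np.array([.587,.044,.20]))
M=R.from_euler('xyz',s['tcp_rot']).as_matrix()
print('z',M[:,2],np.degrees(R.from_matrix(M1@M.T).as_rotvec())/6,(x1-s['tool_pos'])/.05)
im,d,C=grab('scene','s3'); im2,_,_=grab('wrist','w6'); im3,_,_=grab('top','top2')
p=proj('scene',[[.587,.044,.2]],C)[0].astype(int); 
c=lambda i,p,n,w=45,h=40,k=7: cv2.imwrite(f'pics/{n}.png',cv2.cvtColor(cv2.resize(i[max(p[1]-h,0):p[1]+h,max(p[0]-w,0):p[0]+w],None,fx=k,fy=k,interpolation=2),cv2.COLOR_RGB2BGR))
c(im,p,'s3c'); print(p)
E
```

```text
time: 20.32
tool_pos: [0.5923, 0.0346, 0.2077]
tcp_rot: [0.009, -0.001, -0.965]
force: [0.5, 0.7, -1.4]
opening: 0.406
time: 20.7
tool_pos: [0.5923, 0.034, 0.2093]
tcp_rot: [0.012, -0.001, -0.966]
force: [0.4, 0.2, -2.4]
opening: 0.407
20.7 q [-0.489  0.74  -0.291  2.105  1.534  1.788 -1.278] p [0.5923 0.034  0.2093] F [ 0.4  0.2 -2.4] op 35.4 tool [ 0.569 -0.823  0.001] jaw [0.823 0.569 0.012] jawang 34.7
z [-0.01011421 -0.00601813  0.99993074] [-0.05775946  0.09641335  0.05721433] [-0.01477437  0.06840044 -0.18698904]
[247 154]
```

View pics/s3c.png

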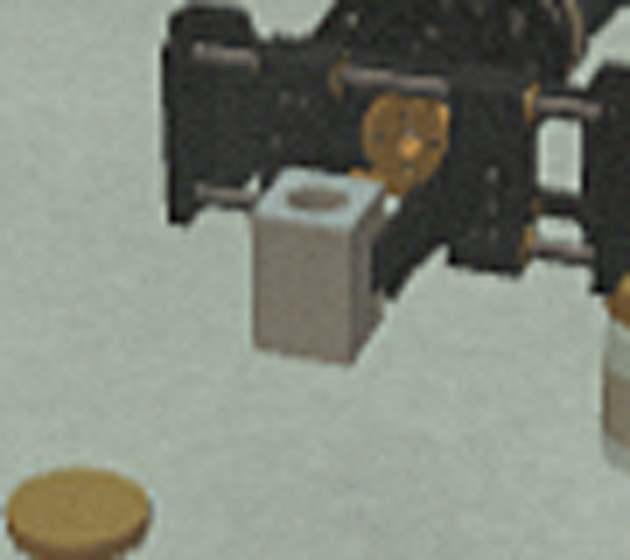

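View pics/w6.png

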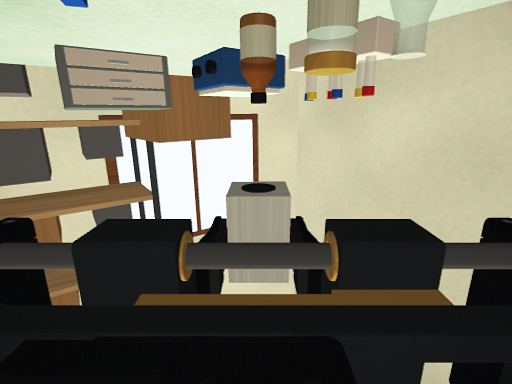

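View pics/top2.png

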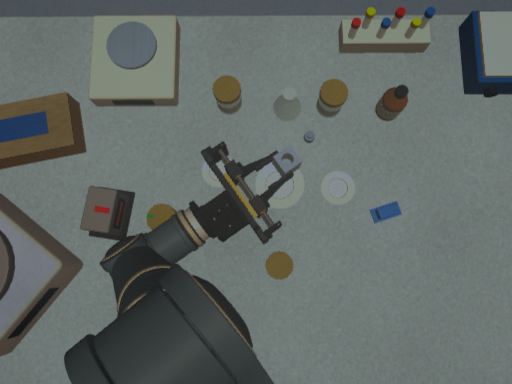

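```bash
python3 -m inch '[[-0.06,0.1,0,-0.02,0.05,-0.08,25],[0,0,0,-0.02,0.04,-0.08,25],[0,0,0,0,0,0,25],[0,0,0,0,0,0,25],[0,0,0,0,0,0,25],[0,0,0,0,0,0,25]]'; python3 - <<'E'
from h import *
log()
s=env.state(); M=R.from_euler('xyz',s['tcp_rot']).as_matrix(); print('z',M[:,2],'c',s['tool_pos']-.006*M[:,0])
im,d,C=grab('top','top3'); v,u=np.mgrid[0:384,0:512]; D=unproj('top',u,v,d,C)
m=(abs(u-289)<18)&(abs(v-162)<18)&(D[...,2]>.2)&(D[...,2]<.25)&(im.min(-1)>60)
r=cv2.minAreaRect(D[m][:,:2].astype(np.float32)); print('block top',m.sum(),r,np.median(D[m],0), D[m].mean(0))
grab('scene','s4')
# compare bystanders
for n in ('dish','jar','amber','flask','spare_lid','weight'):
    for o in env.look_for(n,'top')[:3]: print(n,round(o['conf'],2),np.round(o['extent'],1))
cv2.imwrite('pics/top3c.png',cv2.cvtColor(cv2.resize(im[130:260,70:320],None,fx=3,fy=3,interpolation=2),cv2.COLOR_RGB2BGR))
E
```

```text
time: 21.6
tool_pos: [0.5904, 0.0392, 0.2009]
tcp_rot: [-0.001, -0.001, -0.965]
force: [-0.0, 0.8, -2.9]
opening: 0.411
21.6 q [-0.498  0.758 -0.293  2.101  1.527  1.794 -1.281] p [0.5904 0.0392 0.2009] F [-0.   0.8 -2.9] op 35.7 tool [ 0.57  -0.822  0.001] jaw [ 0.822  0.57  -0.001] jawang 34.7
z [5.34927402e-04 1.31311342e-03 9.99998995e-01] c [0.58700923 0.04411214 0.20087224]
block top 408 ((0.5852193832397461, 0.043463125824928284), (0.05106624960899353, 0.036241888999938965), 35.222835540771484) [0.58548723 0.04258453 0.22714362] [0.58547534 0.04322862 0.22451821]
dish 0.81 [251.6 161.5  51.4  46.4]
dish 0.73 [323.5 169.5  32.   33.9]
dish 0.5 [199.7 157.5  33.5  29.6]
jar 0.9 [211.5  77.4  30.7  37.1]
jar 0.71 [145.1 204.8  32.1  27. ]
jar 0.66 [318.   79.3  28.4  33.8]
amber 0.96 [375.5  88.8  32.   29.7]
flask 0.58 [272.9  89.2  30.2  33.8]
spare_lid 0.73 [267.1 252.3  27.3  28.3]
weight 0.47 [304.6 132.   11.8   6.5]
```

View pics/s4.png

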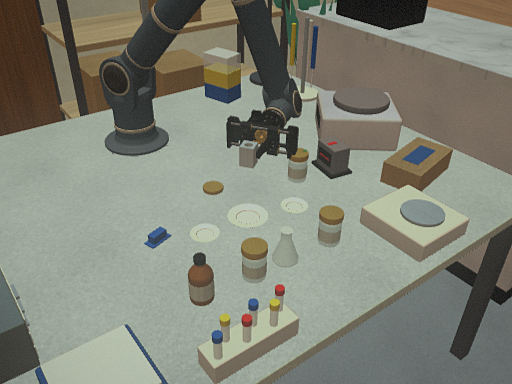

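View pics/top3c.png

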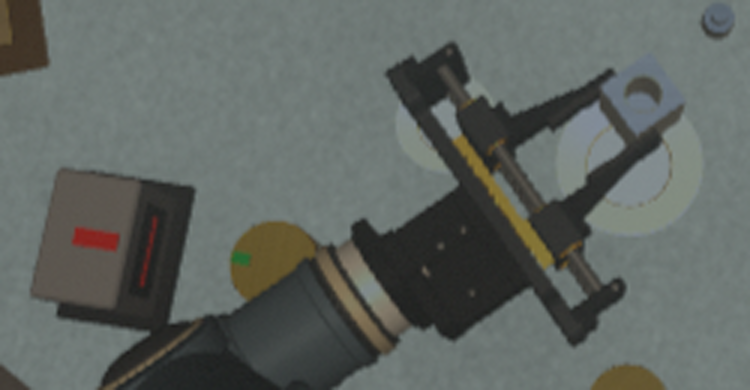

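```bash
python3 -c "
from h import *
log(); print(env.close_job())"
```

```text
22.0 q [-0.498  0.758 -0.293  2.101  1.527  1.794 -1.281] p [0.5904 0.0392 0.2008] F [-0.3 -0.1 -1.9] op 35.5 tool [ 0.57  -0.822  0.001] jaw [ 0.822  0.57  -0.001] jawang 34.7
the job is handed in; nothing more can be done
None
```

I turned the jar to the scanner and let go of it. I then took the block off its rest and handed in at 22.0 s, still holding it hole-up over the largest dish.

- **Jar:** I turned it about −120° by the lid. After release the wrist picture put the green mark at 83.0°, against the scanner's axis at 80.8°, so it is about 2° off. The jar centre measured 3–4 mm from where it started, close to the 2 mm calibration limit.
- **Hole end:** The scene camera's depth showed a recess in the end facing −y, so I took that as the hole. With the block turned, the top picture shows an open hole facing up. The wrist picture shows the flat black dot underneath.
- **Block:** It is gripped at 50 N (opening 35.5 mm), and its axis is within about 0.1° of vertical by the tool pose. Its centre is at (0.587, 0.044, 0.201) by the tool pose; the top depth image agreed within 2 mm. The underside is about 16 cm above the dish.
- **Dish centre:** Two measurements of the dish centre differed by about 4 mm each way, (0.586, 0.044) and (0.590, 0.048). I aimed at (0.587, 0.044).
- **Bystanders:** The jars, bottle, flask, loose lid and weight looked in place in the last top picture. The network's boxes moved by up to about 7 pixels, mostly within its usual scatter. I did not measure them more closely.
- **Not measured:** At the end the wrist is above the turned jar. I estimated about 5 cm of clearance from the arm's geometry but did not measure it; the force reading showed only the block's weight.

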